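# Close up the joint on the vacuum jig

## Task

Take the spacer block out of the gap between the two boards on the jig and put it in the small aluminium tray. Then slide the loose board flush against the clamped board along the whole edge, with its end right up against the aluminium end stop, and when it is home press the large round key on the control panel firmly until it yields, to switch the vacuum on. Do not press the small square key, and leave the three little turned pieces around the boards standing where they are.

Things in the scene. Friction and masses are not known exactly. Their poses are not given: they have to be found in the camera images.
- jig: Fixed grey slab on the table, 300 (x) x 320 (y) x 18 mm; origin: centre of its underside. x points from the loose board to the clamped one (roughly away from the robot), y to the aluminium end stop (roughly to the robot's left): a bar along x, face at jig y = +135 mm, 28 mm high above the slab. Nothing but the loose board stands on the slab's near (-x) half.
- neighbour_corner (a point): Clamped pale wood board, 70 x 200 x 28 mm, immovable, on the slab (top 46 mm above the table): its corner where the joint edge (facing -x) meets the end stop, mid thickness; axes as the jig's. At jig x = +30, y = +135 mm; the joint edge runs from here 200 mm along -y. A steel toggle clamp up to 91 mm above the table holds it at jig y = 35 mm, x beyond +70 mm.
- board: Loose board, pale wood, 60 (x) x 200 (y) x 28 mm, 0.17 to 0.34 kg, flat on the slab, 48 to 65 mm nearer the robot than the clamped one, up to 0.1 rad askew, 20 to 50 mm short of the stop. Origin: centre of its underside; +x edge is the joint edge, +y end meets the stop. Home: centre at jig x = 0, y = +35 mm, squared up. About 10 N pushes it home.
- board_stop_corner (a point): The loose board's corner of joint edge and stop end, mid thickness: should coincide with neighbour_corner.
- board_free_corner (a point): The loose board's corner of joint edge and free end, mid thickness, 200 mm from the other.
- spacer: Dark wood spacer block standing in the gap on the slab, 24 (x, across the gap) x 45 (y) x 55 mm high, 50 g; origin: centre of its underside. Its top 27 mm stand above the boards. Loose.
- spacer_middle (a point): The middle of the spacer block, 27.5 mm above its underside.
- tray: Fixed open aluminium tray, 140 (x) x 110 (y) x 35 mm high outside, walls and floor 5 mm, empty; origin: centre of its underside, on the table. On one side of the jig, left or right; the panel is on the other.
- tray_in (a point): Centre of the tray's inner floor (5 mm above the table); axes as the tray's.
- start_key_top (a point): Centre of the top of the large round key (36 mm across), 55 mm above the table, 5 mm proud of the fixed grey control panel (150 x 110 x 50 mm with a black face). Press straight down.
- start_key (a joint): Travel of the round key, m: 0 released, 0.004 at its end; a stiff spring, 2.5 N per mm; it registers at 2 mm (5 N) and springs back.
- stop_key_top (a point): Centre of the top of the small square key (16 mm), 70 mm from the round one on the panel, same height. Not to be pressed.
- stop_key (a joint): Travel of the square key, m: 0 released.
- stopper1: Bystander, to be left alone: small turned stopper, 30 mm wide, 32 mm high, standing on top of the clamped neighbour board (top 46 mm above the table); loose; origin at its underside.
- stopper2: Bystander, to be left alone: small turned stopper, 30 mm wide, 32 mm high, standing on the table left of the jig; loose; origin at its underside.
- knob: Bystander, to be left alone: small turned knob, 36 mm wide, 54 mm high, standing on the table right of the jig; loose; origin at its underside.
Not all that is in view belongs to the job. Leave any blue, orange or yellow look-alike of the board alone.

How it is judged:
By the outcome, as a careful person would: the job done as asked, in the order asked, and still so for the second after the job is handed in, with the robot touching nothing.
It also fails if it takes over 54 s, if anything falls off the work surface, if the arm or the gripper's body presses on something with over 40 N, if the wrist force passes 120 N, or if a joint passes its speed limit or range.

## Robot

A 6-joint arm with a two-finger parallel gripper is mounted at the origin on the work surface. World frame = base frame: x ahead of the robot, y to its left, z up, the work surface at z = 0. Lengths are in m, angles in rad, forces in N, time in s.
With the tool pointing down it reaches from about 0.35 to 0.975 m from the base axis. Payload 17.4 kg.
Tool frame: the origin (TCP) lies midway between the tips of the shut fingers; the grasp point (between the pads) lies 19 mm behind it; z points along the fingers, y is the line along which they close (so a half turn about z gives the same grasp; the last joint's range is limited). The gripper opens to 85 mm and grips with 20 to 120 N. Pads are 22 mm wide; open, the fingers measure 114 mm over their backs; the gripper's body (76 mm by 85 mm) begins 54 mm behind the grasp point. The pads swing forward as they close: fully open they stand 13 mm farther back than shut.
Start: joints at [-1.141, 0.116, 1.442, -0, 1.584, -0.038], TCP at [0.304, -0.602, 0.202] pointing down, gripper open.
Joint ranges: [-2.83, 2.83], [-0.83, 2.19], [0.07, 2.5], [-1.14, 4.28], [0.01, 3], [-2.97, 2.97]. Speed limits (rad/s): [1.89, 1.89, 2.22, 3.14, 3.14, 3.14].

## Interface

Orientations are given as a unit quaternion [w, x, y, z].
In Python, from rig import observe, read_camera, get_calibration, finish_job gives the robot as it stands.
- The arm moves only by the shell command python3 -m jog 'ROWS' [FORCE]. ROWS is JSON, a list of rows, each a list of 7 numbers: the shift along the tool's x, y, z in mm, then the turn, a rotation vector about the tool's x, y, z in rad, then the opening in per cent of the stroke, from 0 (shut) to 100 (fully open). In form: [[tx, ty, tz, wx, wy, wz, gripper], ...]. A call has 1 to 10 rows; each row is the pose to reach, as a shift and turn from the pose commanded when the call began, along the tool's axes at that moment; what a row does not reach only later rows make up. A row lasts 1/10 s, in which the tool goes at most 50 mm and 8.59 degrees, less where a joint would pass 70% of its speed; a pose out of reach is approached as far as the arm can. A call with a gripper value outside its range is refused whole. The fingers move at their own pace and stop on an object; FORCE is the grip in N (left out, the last holds). Time passes only in rows, so rows that repeat a pose let the fingers close. It gives the time, the measured TCP pose, the force, the opening and the grip force at its end, in the units of the state.
- observe(): the state, without advancing time (a new reading comes with each control period).
- read_camera(name): name is "scene" or "side" or "wrist"; returns the picture (384x512x3 uint8, red, green, blue); there is no depth.
- get_calibration(name): a dict with "fx", "fy", "cx", "cy" (pixels), "xyz" and "attitude" of the camera in the world; the wrist camera has in their place "T_tool_cam" (4x4, takes a point from camera to tool coordinates, whose origin is the TCP and whose axes are the flange's). Camera axes: x right, y down, z forward; pixel columns grow to the right and rows downward; lengths in m; the calibration is good to about 2 mm. A picture is of the moment at which its call begins: read the wrist's pose just before it. get_calibration takes no time and is no camera call.
- finish_job(): hands the job in; it is judged then, once.
The state is a dict: "time_s": time; "qpos": joint angles; "dq": joint speeds; "effort": joint torques, N m; "ee_pos": TCP position; "eef_rot": TCP orientation; "force": force on the tool from outside, world axes, zero at the start; "moment": the same for the moment, N m; "grip_width": opening from 0.0 (shut) to 1.0 (fully open); "gripper_force": force on a finger pad.
Only numpy, scipy, OpenCV 4.12 (cv2) and the standard library are available. Lean on these libraries where they do the work, as an engineer would, in place of code of your own. Each camera call takes 0.05 s, during which the arm holds its last target. There are 200 camera calls.

## Working session

There is one attempt and no reset: what is moved stays moved. The work goes in short steps, Python scripts to look and compute and a shell command to move; the robot and the scene stay as the last step left them, time stands still between calls to the robot, and variables do not carry over. Pictures are saved under pics/ and viewed, at most 10 in all, crops included, and the job is handed in when it is done.

```bash
mkdir -p pics; ls; python3 - <<'E'
from rig import *
import cv2,numpy as np
s=observe();print({k:np.round(v,3).tolist() for k,v in s.items()})
ims=[]
for n in ["scene","side","wrist"]:
    c=get_calibration(n);print(n,c)
    im=read_camera(n);cv2.imwrite(f"pics/{n}0.png",im[:,:,::-1])
E
```

```text
pics
{'time_s': 0.0, 'qpos': [-1.141, 0.116, 1.442, -0.0, 1.584, -0.038], 'dq': [-0.001, 0.002, -0.001, 0.0, 0.0, 0.0], 'effort': [-0.006, -73.2, -63.249, -0.0, 0.006, 0.0], 'ee_pos': [0.304, -0.602, 0.202], 'eef_rot': [-0.001, 0.973, 0.232, -0.0], 'force': [-0.213, 0.625, -0.205], 'moment': [0.039, 0.098, 0.019], 'gripper_force': 0.0, 'grip_width': 1.002}
scene {'fx': 478.3475130460189, 'fy': 478.3475130460189, 'cx': 258.31498634194793, 'cy': 190.50550342436802, 'xyz': array([ 1.56974157, -0.08040991,  0.89262524]), 'attitude': array([-0.33939713,  0.68777841,  0.57124009, -0.29232725])}
side {'fx': 352.68858405922674, 'fy': 352.68858405922674, 'cx': 255.51055354169827, 'cy': 188.64911714236337, 'xyz': array([-0.00180895,  0.89174366,  0.87653235]), 'attitude': array([ 0.11789412, -0.23391065,  0.87994683, -0.39633364])}
wrist {'fx': 269.9072505058598, 'fy': 269.9072505058598, 'cx': 254.22884116730881, 'cy': 187.9496729748393, 'T_tool_cam': array([[-1.88334447e-04, -9.64918880e-01, -2.62548128e-01,
         6.69623182e-02],
       [ 9.99999821e-01, -3.26477231e-05, -5.97345752e-04,
         5.07160339e-04],
       [ 5.67818595e-04, -2.62548193e-01,  9.64918714e-01,
        -1.72005692e-01],
       [ 0.00000000e+00,  0.00000000e+00,  0.00000000e+00,
         1.00000000e+00]])}
```

View pics/scene0.png

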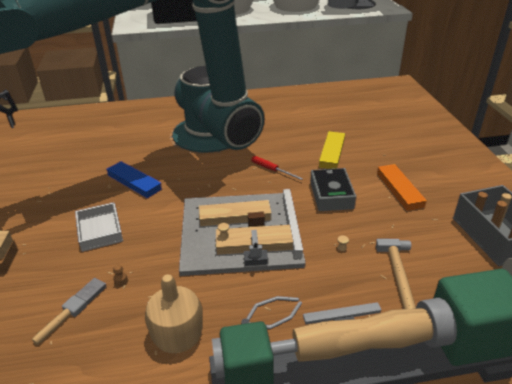

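View pics/side0.png

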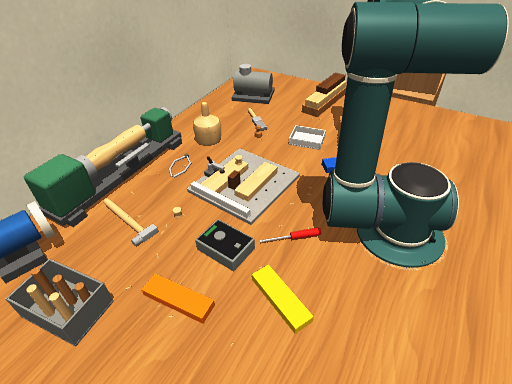

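The scene view shows the tray at (98,227) on the robot's right, the panel at (333,190) on the left, the spacer at (257,217), and the end stop near (293,230). The side view agrees. Next I'll cast rays from these pixels.

```bash
cat > h.py <<'E'
from rig import *
import cv2,numpy as np
from scipy.spatial.transform import Rotation as R
def rot(q): return R.from_quat([q[1],q[2],q[3],q[0]]).as_matrix()
def cam(n,s=None):
    c=get_calibration(n); K=np.array([[c['fx'],0,c['cx']],[0,c['fy'],c['cy']],[0,0,1]])
    if n!='wrist': return K,rot(c['attitude']),np.array(c['xyz'])
    s=s or observe(); Rt=rot(s['eef_rot']); T=c['T_tool_cam']
    return K,Rt@T[:3,:3],Rt@T[:3,3]+s['ee_pos']
def plane(C,px,z):
    K,Rm,t=C; d=np.c_[np.atleast_2d(px),np.ones(len(np.atleast_2d(px)))]@np.linalg.inv(K).T@Rm.T
    return t+d*((z-t[2])/d[:,2])[:,None]
def proj(C,P):
    K,Rm,t=C; p=(np.atleast_2d(P)-t)@Rm@K.T; return p[:,:2]/p[:,2:]
def shot(name,n='wrist'):
    s=observe(); C=cam(n,s); im=read_camera(n)[:,:,::-1].copy(); cv2.imwrite(f'pics/{name}.png',im)
    np.savez(f'pics/{name}.npz',K=C[0],R=C[1],t=C[2]); return im,C
def load(name):
    d=np.load(f'pics/{name}.npz'); return cv2.imread(f'pics/{name}.png'),(d['K'],d['R'],d['t'])
def totool(v,s=None):
    s=s or observe(); return rot(s['eef_rot']).T@np.array(v)*1000
E
python3 - <<'E'
from h import *
C=cam('scene')
for nm,px,z in [('spacer',(257,215),.073),('tray',(99,230),.005),('roundkey',(335,184),.055),('jigTL',(186,198),.018),('jigBL',(180,270),.018),('jigBR',(303,265),.018),('jigTR',(288,193),.018)]:
    print(nm,plane(C,px,z).round(3))
im=cv2.imread('pics/scene0.png')[150:290,60:380]
cv2.imwrite('pics/crop0.png',cv2.resize(im,None,fx=2.5,fy=2.5,interpolation=2))
print(totool([0.25,0.55,0]), rot(observe()['eef_rot']).round(3))
E
```

```text
spacer [[0.596 0.079 0.073]]
tray [[ 0.494 -0.356  0.005]]
roundkey [[0.477 0.334 0.055]]
jigTL [[ 0.41  -0.106  0.018]]
jigBL [[ 0.705 -0.138  0.018]]
jigBR [[0.747 0.169 0.018]]
jigTR [[0.446 0.2   0.018]]
[ 4.71137007e+02 -3.78192800e+02  3.55195809e-01] [[ 0.893  0.451 -0.   ]
 [ 0.451 -0.893  0.001]
 [ 0.    -0.001 -1.   ]]
```

View pics/crop0.png

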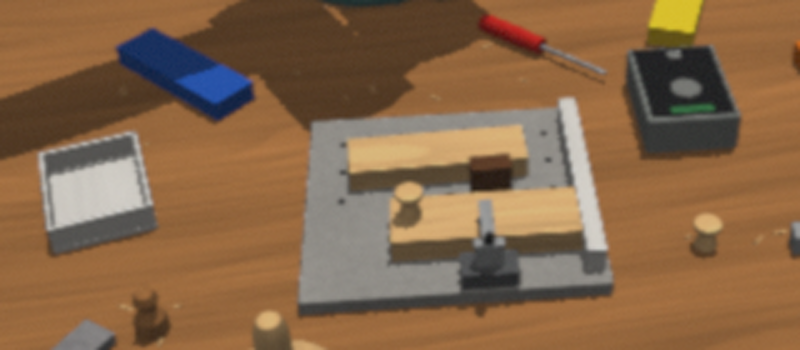

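The close view shows the round key as the central disc of the panel face, with the square key on its robot-side edge. The jig is yawed by about -0.13 rad. Now I'll go above the jig.

```bash
python3 -m jog '[[516,-468,-100,0,0,0.6,100],[516,-468,-100,0,0,0.6,100],[516,-468,-100,0,0,0.6,100],[516,-468,-100,0,0,0.6,100],[516,-468,-100,0,0,0.6,100],[516,-468,-100,0,0,0.6,100],[516,-468,-100,0,0,0.6,100],[516,-468,-100,0,0,0.6,100],[516,-468,-100,0,0,0.6,100],[516,-468,-100,0,0,0.6,100]]'
```

```text
time_s: 1.15
ee_pos: [0.4815, -0.1391, 0.2736]
eef_rot: [0.0, 0.998, -0.066, 0.0]
force: [-0.2, -0.1, 0.4]
grip_width: 1.002
gripper_force: 0.0
```

```bash
python3 -m jog '[[44,-197,-30,0,0,0,100],[44,-197,-30,0,0,0,100],[44,-197,-30,0,0,0,100],[44,-197,-30,0,0,0,100],[44,-197,-30,0,0,0,100],[44,-197,-30,0,0,0,100],[44,-197,-30,0,0,0,100]]'; python3 - <<'E'
from h import *
im,C=shot('w1'); print(observe()['ee_pos'],C[2])
cv2.imwrite('pics/w1v.png',cv2.resize(im,(800,600),interpolation=cv2.INTER_CUBIC))
E
```

```text
time_s: 1.85
ee_pos: [0.5507, 0.0476, 0.3029]
eef_rot: [0.0, 0.998, -0.066, -0.0]
force: [0.1, -0.9, 0.0]
grip_width: 1.002
gripper_force: 0.0
[0.55067776 0.04725082 0.30302964] [0.6173556  0.03865795 0.47489206]
```

View pics/w1v.png

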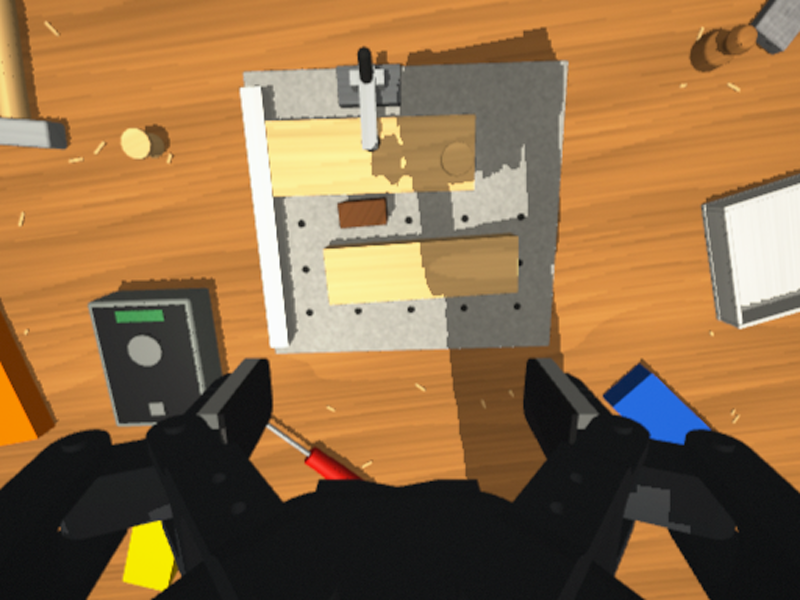

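The wrist view shows the spacer at (362,212), clamped-board joint edge (273,196)–(475,190), and loose board corners (326,249), (518,236), (518,291), (331,304). It also has the round key at (145,351), the square key at (157,408) and the tray at right, cut off by the frame.

```bash
python3 - <<'E'
from h import *
im,C=load('w1')
def w(pts,z): return plane(C,(np.array(pts,float)+.5)/1.5625-.5,z)[:,:2]
ne=w([(273,196),(475,190)],.046); b=w([(326,249),(518,236),(518,291),(331,304)],.046)
bar=w([(263,90),(289,346)],.046); key=w([(145,351),(157,408)],.055)
jig=w([(567,62),(549,345)],.018)
hsv=cv2.cvtColor(im,cv2.COLOR_BGR2HSV); h,s,v=cv2.split(hsv)
m=((v<150)&(s>130)&((h<12)|(h>172))).astype(np.uint8); m[:115]=0;m[155:]=0;m[:,:200]=0;m[:,260:]=0
cs=max(cv2.findContours(m,0,2)[0],key=cv2.contourArea); r=cv2.minAreaRect(cs);print('spacer px',r)
sp=plane(C,cv2.boxPoints(r),.073)[:,:2]; print('spacer',sp.mean(0),np.linalg.norm(np.diff(sp,axis=0),axis=1))
ang=lambda a:np.arctan2(a[1],a[0])
print('nb edge',ne,'len',np.linalg.norm(ne[1]-ne[0]),'yaw',ang(ne[0]-ne[1])-np.pi/2)
print('bar face',bar,'yaw',ang(bar[0]-bar[1]),'len',np.linalg.norm(bar[0]-bar[1]))
print('board',b,'len',np.linalg.norm(b[0]-b[1]),np.linalg.norm(b[1]-b[2]),'yaw',ang(b[0]-b[1])-np.pi/2,ang(b[3]-b[2])-np.pi/2)
print('keys',key,np.linalg.norm(key[0]-key[1]));print('jig -y side yaw',ang(jig[0]-jig[1]))
y=ang(ne[0]-ne[1])-np.pi/2; J=np.array([[np.cos(y),-np.sin(y)],[np.sin(y),np.cos(y)]])
o=ne[0]-J@[.03,.135]; print('jig o',o)
for n,p in [('b',b),('sp',sp.mean(0)[None]),('bar',bar),('tcp',observe()['ee_pos'][None,:2] if hasattr(observe()['ee_pos'],'shape') else np.array(observe()['ee_pos'])[None,:2])]: print(n,((p-o)@J*1000).round(1).tolist())
E
```

```text
spacer px ((243.0, 127.0), (0.0, 0.0), 0.0)
spacer [0.60182822 0.05730189] [0. 0. 0.]
nb edge [[ 0.61742246  0.16329612]
 [ 0.59668736 -0.03568642]] len 0.2000599777914126 yaw -0.10383089105401333
bar face [[0.71304912 0.15237682]
 [0.45862933 0.17939793]] yaw -0.1058101393782495 len 0.2558506754882798
board [[ 0.55832176  0.12055778]
 [ 0.54562305 -0.0751589 ]
 [ 0.48774147 -0.07181966]
 [ 0.4996964   0.12568022]] len 0.19612821156900112 0.05797782019414055 yaw -0.06479234357866792 -0.060457576098403853
keys [[0.47672316 0.33058879]
 [0.40860461 0.33706731]] 0.06842592497255622
jig -y side yaw -0.09747142080896905
jig o [0.57359203 0.0321325 ]
b [[-24.4, 86.4], [-16.7, -109.6], [-74.6, -112.3], [-83.2, 85.4]]
sp [[25.5, 28.0]]
bar [[126.2, 134.1], [-129.6, 134.6]]
tcp [[-24.4, 12.7]]
```

```bash
python3 - <<'E'
from h import *
im,C=load('w1'); hsv=cv2.cvtColor(im,cv2.COLOR_BGR2HSV)
print(hsv[135,231],hsv[135,225],hsv[120,205])
h,s,v=cv2.split(hsv); m=((v<140)&(v>25)&(h<20)&(s>120)).astype(np.uint8)
k=np.zeros_like(m);k[120:152,205:258]=1;m*=k; m=cv2.morphologyEx(m,cv2.MORPH_OPEN,np.ones((3,3)))
c=max(cv2.findContours(m,0,2)[0],key=cv2.contourArea); r=cv2.minAreaRect(c); print(r)
sp=plane(C,cv2.boxPoints(r),.073)[:,:2];p=sp.mean(0);e=np.diff(sp,axis=0);print(p,np.linalg.norm(e,axis=1),[np.arctan2(*x[::-1]) for x in e])
print('delta tool',totool(np.r_[p,.045]-np.array(observe()['ee_pos'])))
tr=np.array([(705,205),(738,327)],float)/1.5625; print('tray near corners',plane(C,tr,.035))
E
```

```text
[ 12 168 135] [ 13 171 137] [ 25 107 251]
((233.0, 135.5), (17.0, 26.0), 90.0)
[0.59162845 0.07358818] [0.03780186 0.02453065 0.03842419] [np.float64(-1.7035045695890707), np.float64(3.0008444363452274), np.float64(1.4381032549415045)]
delta tool [ 37.1520906  -31.61329415 258.01208108]
tray near corners [[ 0.54986828 -0.26966274  0.035     ]
 [ 0.41070914 -0.31347731  0.035     ]]
```

```bash
python3 -m jog '[[37,-34,60,0,0,-0.1,100],[37,-34,110,0,0,-0.1,100],[37,-34,160,0,0,-0.1,100],[37,-34,200,0,0,-0.1,100],[37,-34,230,0,0,-0.1,100],[37,-34,250,0,0,-0.1,100],[37,-34,260,0,0,-0.1,100],[37,-34,260,0,0,-0.1,100],[37,-34,260,0,0,-0.1,100],[37,-34,260,0,0,-0.1,100]]'
python3 -m jog '[[0,0,0,0,0,0,30],[0,0,0,0,0,0,30],[0,0,0,0,0,0,30],[0,0,0,0,0,0,30],[0,0,0,0,0,0,30],[0,0,0,0,0,0,30],[0,0,0,0,0,0,30],[0,0,0,0,0,0,30]]' 30
```

```text
time_s: 2.9
ee_pos: [0.593, 0.077, 0.0451]
eef_rot: [-0.0, 1.0, -0.016, 0.001]
force: [0.2, -0.3, 0.3]
grip_width: 0.992
gripper_force: 0.0
time_s: 3.7
ee_pos: [0.5925, 0.0772, 0.0439]
eef_rot: [-0.0, 1.0, -0.016, 0.0]
force: [-0.5, -0.8, 5.2]
grip_width: 0.3
gripper_force: 2.7
```

```bash
python3 - <<'E'
from h import *
im,C=shot('w2'); s,_=shot('s2','side'); sc,_=shot('c2','scene')
a=cv2.resize(im,(400,300)); 
P=proj(cam('side'),[[.59,.077,.06]])[0].astype(int);Q=proj(cam('scene'),[[.59,.077,.06]])[0].astype(int)
f=lambda i,p:cv2.resize(i[p[1]-50:p[1]+50,p[0]-65:p[0]+65],(400,300),interpolation=2)
cv2.imwrite('pics/v2.png',np.vstack([np.hstack([cv2.resize(im[100:384,66:446],(400,300)),f(s,P)]),np.hstack([f(sc,Q),a])]))
print(observe()['grip_width'],observe()['gripper_force'])
E
```

```text
0.29907772602291194 2.7382783591747284
```

View pics/v2.png

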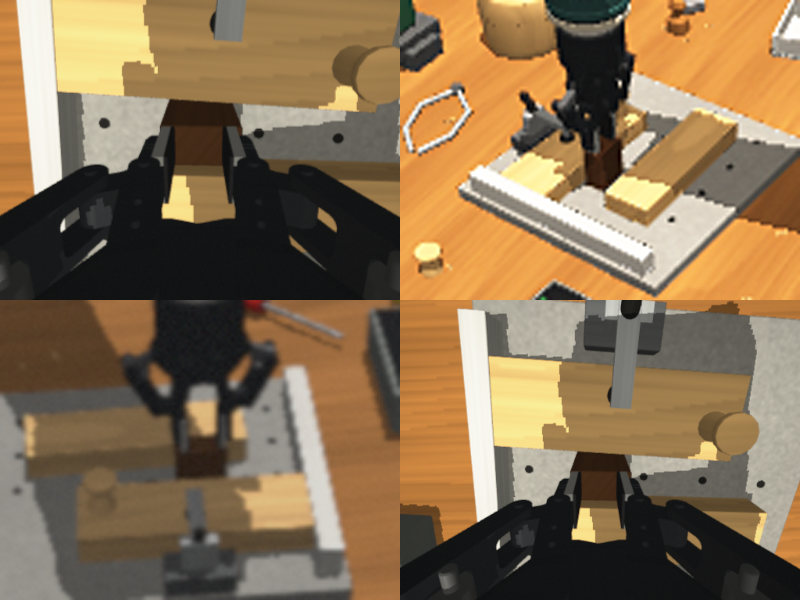

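Composite: the spacer sits between the pads (top-left panel, about (205,140)), so the opening scale is just not linear. I'll close it fully and lift.

```bash
python3 -m jog '[[0,0,0,0,0,0,0],[0,0,0,0,0,0,0],[0,0,0,0,0,0,0],[0,0,-30,0,0,0,0],[0,0,-70,0,0,0,0],[0,0,-110,0,0,0,0],[0,0,-110,0,0,0,0]]' 40
python3 - <<'E'
from h import *
im,C=load('scene0') if 0 else (cv2.imread('pics/c2.png'),cam('scene'))
# tray outline in scene
h,s,v=cv2.split(cv2.cvtColor(im,cv2.COLOR_BGR2HSV)); m=((s<60)&(v>70)).astype(np.uint8); k=np.zeros_like(m);k[190:260,60:140]=1;m*=k
c=max(cv2.findContours(m,0,2)[0],key=cv2.contourArea); r=cv2.minAreaRect(c); print(r,cv2.boundingRect(c))
f=((s<60)&(v>190)).astype(np.uint8)*k; c=max(cv2.findContours(f,0,2)[0],key=cv2.contourArea)
print('white',cv2.boundingRect(c)); hull=cv2.approxPolyDP(cv2.convexHull(cv2.findContours(m,0,2)[0][0] if 0 else c),3,True); print(plane(C,hull[:,0].astype(float),.005)[:,:2].round(3))
o=observe(); print(o['ee_pos'],o['grip_width'],o['gripper_force'],totool(np.r_[.489,-.356,.15]-np.array(o['ee_pos'])))
E
```

```text
time_s: 4.55
ee_pos: [0.5941, 0.0774, 0.1594]
eef_rot: [-0.0, 1.0, -0.016, 0.004]
force: [-0.3, -0.8, 0.2]
grip_width: -0.002
gripper_force: 0.0
((97.10492706298828, 226.44590759277344), (40.3109245300293, 43.86103057861328), 76.75948333740234) (75, 203, 47, 48)
white (80, 214, 37, 27)
[[ 0.428 -0.324]
 [ 0.512 -0.308]
 [ 0.528 -0.395]
 [ 0.439 -0.408]]
[0.59409258 0.07738474 0.15936003] -0.0020465216270621166 0.0 [-91.18661294 436.5450358    8.23555478]
```

```bash
python3 - <<'E'
from h import *
im,C=shot('w3'); s,_=shot('s3','side')
P=proj(cam('side'),[[.59,.077,.06]])[0].astype(int)
cv2.imwrite('pics/v3.png',np.vstack([cv2.resize(im[60:300],(512*25//16,375)),cv2.resize(s[P[1]-36:P[1]+36,P[0]-128:P[0]+128],(800,225),interpolation=2)]))
E
```

```text
(no output)
```

View pics/v3.png

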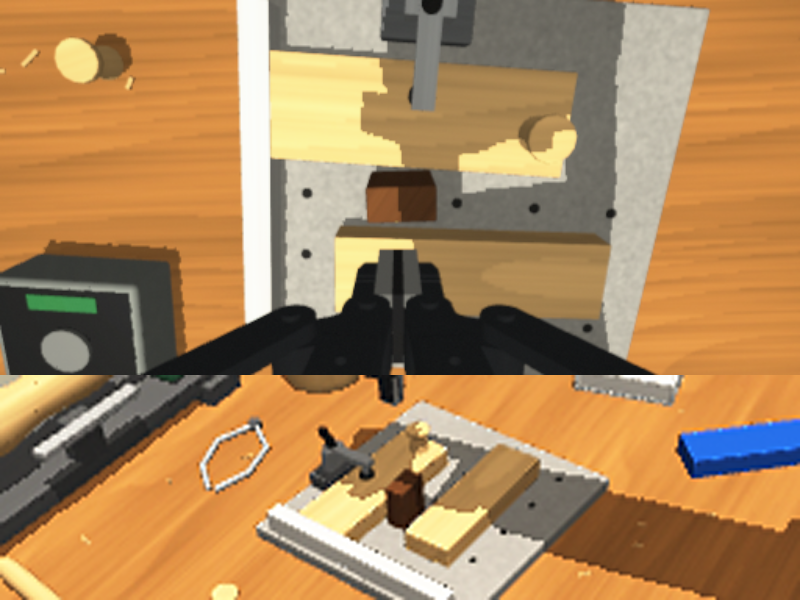

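The spacer is still upright in the gap: top face x 367–436, y 188–222 in the view, far side face above it. The pads slipped off, so I'll re-measure.

```bash
python3 - <<'E'
from h import *
im,C=load('w3')
w=lambda p,z: plane(C,np.array(p,float)/1.5625+[0,60],z)[:,:2]
t=w([(367,188),(434,188),(436,222),(367,222)],.073);print(t.round(4),t.mean(0),np.linalg.norm(np.diff(t,axis=0),axis=1))
b=w([(270,158),(565,178)],.046);print('nb',b, np.linalg.norm(b[1]-b[0]))
b=w([(335,237),(609,245)],.046);print('board edge top',b,np.linalg.norm(b[1]-b[0]),np.arctan2(*(b[0]-b[1])))
o=observe();print(o['ee_pos'],totool(np.r_[t.mean(0),.04]-np.array(o['ee_pos'])),o['time_s'])
E
```

```text
[[0.5999 0.0963]
 [0.5986 0.0541]
 [0.576  0.0531]
 [0.5775 0.0975]] [0.58799132 0.07524629] [0.04222133 0.02253867 0.04442017]
nb [[ 0.6167986   0.16376813]
 [ 0.59637053 -0.03859667]] 0.20339326682915218
board edge top [[ 0.55831078  0.12335315]
 [ 0.54594489 -0.0736868 ]] 0.19742759610649108 0.06267607987107539
[0.59241549 0.07725117 0.15392735] [ -4.52628064   2.17070106 113.92030405] 4.65
```

```bash
python3 -m jog '[[-6,2,0,0,0,0,100],[-6,2,0,0,0,0,100],[-6,2,10,0,0,0,100],[-6,2,20,0,0,0,100],[-6,2,45,0,0,0,100],[-6,2,70,0,0,0,100],[-6,2,95,0,0,0,100],[-6,2,115,0,0,0,100],[-6,2,126,0,0,0,100],[-6,2,126,0,0,0,100]]'
python3 -m jog '[[0,0,0,0,0,0,60],[0,0,0,0,0,0,45],[0,0,0,0,0,0,30],[0,0,0,0,0,0,0],[0,0,0,0,0,0,0],[0,0,0,0,0,0,0],[0,0,0,0,0,0,0],[0,0,0,0,0,0,0]]' 40
```

```text
time_s: 5.65
ee_pos: [0.585, 0.0753, 0.0251]
eef_rot: [0.0, 1.0, -0.016, -0.002]
force: [0.2, -0.3, 0.0]
grip_width: 0.999
gripper_force: 0.0
time_s: 6.45
ee_pos: [0.5868, 0.0755, 0.0286]
eef_rot: [-0.0, 1.0, -0.016, 0.001]
force: [-0.5, 1.0, 5.4]
grip_width: 0.518
gripper_force: 41.4
```

```bash
python3 -m jog '[[0,0,-40,0,0,0,0],[0,0,-80,0,0,0,0],[0,40,-110,0,0,0,0],[-16,90,-110,0,0,-0.1,0],[-25,140,-110,0,0,-0.2,0],[-35,190,-110,0,0,-0.3,0],[-45,240,-110,0,0,-0.3,0],[-54,290,-110,0,0,-0.3,0],[-63,335,-110,0,0,-0.3,0],[-70,375,-110,0,0,-0.3,0]]'
python3 - <<'E'
from h import *
im,C=shot('w4');o=observe();print(o['ee_pos'],o['grip_width'],totool(np.r_[.496,-.349,.12]-np.array(o['ee_pos'])))
cv2.imwrite('pics/v4.png',cv2.resize(im,(800,600)))
print(proj(C,[[.5499,-.2697,.035],[.4107,-.3135,.035],[.496,-.349,.005]]))
E
```

```text
time_s: 7.45
ee_pos: [0.5031, -0.2995, 0.1378]
eef_rot: [0.0, 0.991, 0.133, 0.0]
force: [0.4, 0.3, -0.6]
grip_width: 0.513
gripper_force: 41.1
[ 0.50192003 -0.30405377  0.13758874] 0.5160164773670038 [-17.47254348  41.78599971  17.69787892]
[[237.43801699 129.10316721]
 [244.39521682 260.09425964]
 [293.01024598 191.23658768]]
```

View pics/v4.png

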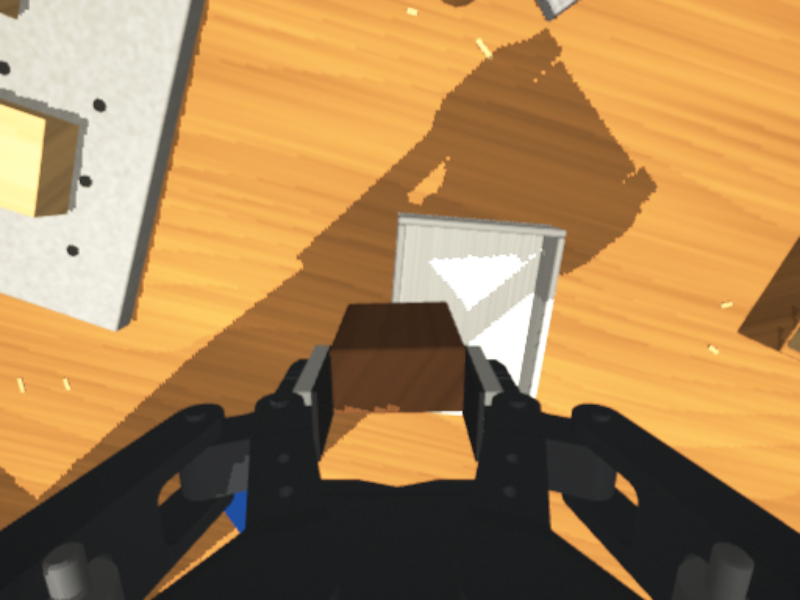

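The view shows the held spacer and the tray's far rim corners at (399,213) and (565,231).

```bash
python3 - <<'E'
from h import *
im,C=load('w4');o=observe()
t=plane(C,np.array([(399,213),(565,231)])/1.5625,.035)[:,:2]; e=t[1]-t[0];L=np.linalg.norm(e);u=e/L
n=np.array([u[1],-u[0]]); n*=-np.sign(n[0]); c=t.mean(0)+n*.07
print(t,L,np.arctan2(*e)-np.pi+0,'n',n,'c',c)
print(o['ee_pos'],totool(np.r_[c,.12]-np.array(o['ee_pos'])), 'tool', rot(o['eef_rot'])[:,:2].T)
E
```

```text
[[ 0.54777901 -0.2887985 ]
 [ 0.56509949 -0.39580245]] 0.10839670447604681 -0.16047570850948745 n [-0.98715138 -0.15978782] c [ 0.48733865 -0.35348562]
[ 0.50192003 -0.30405377  0.13758874] [-27.00640796  43.84634053  17.70991419] tool [[ 9.65087003e-01  2.61928401e-01 -7.67542069e-04]
 [ 2.61929488e-01 -9.65084297e-01  2.28971084e-03]]
```

```bash
python3 -m jog '[[-27,44,0,0,0,0.1,0],[-27,44,20,0,0,0.1,0],[-27,44,50,0,0,0.1,0],[-27,44,80,0,0,0.1,0],[-27,44,105,0,0,0.1,0],[-27,44,115,0,0,0.1,0],[-27,44,119,0,0,0.1,0],[-27,44,119,0,0,0.1,0],[-27,44,119,0,0,0.1,0],[-27,44,119,0,0,0.1,0]]'

```

```text
time_s: 8.5
ee_pos: [0.4902, -0.3471, 0.0196]
eef_rot: [0.001, 0.996, 0.084, 0.001]
force: [-0.6, 0.5, -1.4]
grip_width: 0.516
gripper_force: 41.2
```

```bash
python3 -m jog '[[0,0,2,0,0,0,0],[0,0,3,0,0,0,0],[0,0,3,0,0,0,62],[0,0,3,0,0,0,64],[0,0,3,0,0,0,66],[0,0,3,0,0,0,66],[0,0,-15,0,0,0,66],[0,0,-50,0,0,0,66],[0,0,-100,0,0,0,66],[0,0,-150,0,0,0,66]]'
python3 - <<'E'
from h import *
im,C=shot('w5');o=observe()
h,s,v=cv2.split(cv2.cvtColor(im,cv2.COLOR_BGR2HSV))
for z in (.005,.06): print(proj(C,[[.487,-.3535,z]]))
print(o['ee_pos'],o['time_s'])
cv2.imwrite('pics/v5.png',im)
# next: above pushing start; board centre home etc.
J=R.from_euler('z',-.105).as_matrix()[:2,:2]; O=np.array([.5736,.0321])
p=O+J@[-.125,-.005]; print('push start',p,totool(np.r_[p,.2]-np.array(o['ee_pos'])))
E
```

```text
time_s: 9.5
ee_pos: [0.4892, -0.3464, 0.1696]
eef_rot: [-0.0, 0.996, 0.084, -0.0]
force: [0.5, -0.6, 0.3]
grip_width: 0.659
gripper_force: 0.0
[[259.43010552 171.76934406]]
[[260.31069414 182.28372508]]
[ 0.49126435 -0.34801021  0.17947919] 9.55
push start [0.44876439 0.04022843] [  23.06746908 -389.7302438   -23.1261962 ]
```

View pics/v5.png

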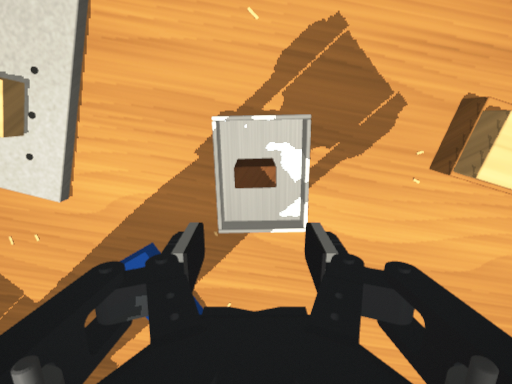

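The spacer stands in the tray at (255,173). Now I'll move to the near side of the loose board.

```bash
python3 -m jog '[[2,-40,-23,0,0,0.05,100],[5,-90,-23,0,0,0.1,100],[8,-140,-23,0,0,0.15,100],[11,-190,-23,0,0,0.2,100],[14,-240,-23,0,0,0.25,100],[17,-290,-23,0,0,0.273,100],[20,-335,-23,0,0,0.273,100],[23,-370,-23,0,0,0.273,100],[23,-382,-23,0,0,0.273,100],[23,-382,-23,0,0,0.273,100]]'
python3 - <<'E'
from h import *
im,C=shot('w6');o=observe()
J=R.from_euler('z',-.105).as_matrix()[:2,:2]; O=np.array([.5736,.0321])
print(o['ee_pos'],R.from_matrix(rot(o['eef_rot'])).as_euler('xyz'),(np.array(o['ee_pos'][:2])-O)@J*1000)
h,s,v=cv2.split(cv2.cvtColor(im,cv2.COLOR_BGR2HSV))
E
```

```text
time_s: 10.55
ee_pos: [0.4484, 0.0348, 0.1912]
eef_rot: [-0.0, 0.999, -0.051, 0.0]
force: [-0.7, 0.1, -0.9]
grip_width: 1.0
gripper_force: 0.0
[0.44854755 0.03378364 0.19118815] [ 3.14131739e+00 -1.67151047e-04 -1.03800143e-01] [-124.54018856  -11.4320246 ]
```

```bash
python3 -m jog '[[0,0,50,0,0,0,100],[0,0,100,0,0,0,100],[0,0,140,0,0,0,100],[0,0,165,0,0,0,100],[0,0,176,0,0,0,100],[0,0,176,0,0,0,100]]'
python3 -m jog '[[12,0,0,0,0,0,100],[22,0,0,0,0,0,100],[29,0,0,0,0,0,100],[35,0,0,0,0,0,100],[41,0,0,0,0,0,100],[47,0,0,0,0,0,100],[53,0,0,0,0,0,100],[59,0,0,0,0,0,100],[64,0,0,0,0,0,100],[69,0,0,0,0,0,100]]'
```

```text
time_s: 11.2
ee_pos: [0.4481, 0.0328, 0.0143]
eef_rot: [0.0, 0.999, -0.053, -0.001]
force: [-0.3, -0.4, 1.5]
grip_width: 0.997
gripper_force: 0.0
time_s: 12.2
ee_pos: [0.5175, 0.0264, 0.0152]
eef_rot: [-0.0, 0.999, -0.053, -0.0]
force: [0.2, -0.2, -0.2]
grip_width: 0.996
gripper_force: 0.0
```

```bash
cat >> h.py <<'E'
J=R.from_euler('z',-.105).as_matrix()[:2,:2]; O=np.array([.5736,.0321])
def jg(P): return ((np.asarray(P)[...,:2]-O)@J*1000).round(1)
def wood(im):
    h,s,v=cv2.split(cv2.cvtColor(im,cv2.COLOR_BGR2HSV)); return ((s>70)&(h>8)&(h<32)&(v>60)).astype(np.uint8)
def scan(name):
    im,C=load(name); m=wood(im)
    for y in (-90,-60,-40,-20,0,20,40,60,80,100,120):   # jig-x scan lines on plane z=.046
        xs=np.arange(-110,45,.5); P=np.c_[(np.c_[xs,np.full_like(xs,y)]/1000)@J.T+O,np.full_like(xs,.046)]
        p=proj(C,P).round().astype(int); ok=(p[:,0]>=0)&(p[:,0]<512)&(p[:,1]>=0)&(p[:,1]<384)
        val=np.where(ok,m[p[:,1].clip(0,383),p[:,0].clip(0,511)],2); k=np.flatnonzero(np.diff(val))
        print(y,[(float(xs[i+1]),int(val[i+1])) for i in k],'start',val[0])
E
python3 - <<'E'
from h import *
im,C=shot('w7'); print('tcp',jg(observe()['ee_pos'])); scan('w7')
shot('c7','scene'); print('scene'); scan('c7')
E
```

```text
tcp [-54.7 -11.5]
-90 [(-71.0, 1), (-11.5, 0)] start 0
-60 [(-77.5, 1), (-74.5, 0), (-50.5, 1), (-13.0, 0), (29.0, 1)] start 0
-40 [(-78.0, 1), (-13.5, 0), (27.5, 1)] start 0
-20 [(-79.5, 1), (-14.5, 0), (27.5, 1)] start 0
0 [(-80.0, 1), (-15.0, 0), (27.5, 1)] start 0
20 [(-81.0, 1), (-16.0, 0), (27.5, 1)] start 0
40 [(-81.5, 1), (-79.5, 0), (-50.5, 1), (-17.0, 0), (27.5, 1)] start 0
60 [(-64.0, 1), (-17.5, 0), (27.5, 1)] start 0
80 [(-77.5, 1), (-21.0, 0), (27.5, 1)] start 0
100 [(27.5, 1)] start 0
120 [(0.5, 2)] start 0
scene
-90 [(-107.5, 0), (-75.0, 1), (16.5, 0)] start 1
-60 [(-67.5, 1), (15.0, 0), (19.5, 1)] start 0
-40 [(-108.0, 0), (-79.5, 1)] start 1
-20 [(-77.5, 1), (10.5, 0), (31.0, 1)] start 0
0 [(-109.0, 0), (-76.0, 1), (12.0, 0), (33.0, 1)] start 1
20 [(-79.0, 1), (10.0, 0), (30.5, 1)] start 0
40 [(-72.5, 1), (11.5, 0), (32.5, 1), (44.5, 0)] start 0
60 [(-108.5, 0), (-80.0, 1), (9.0, 0), (30.0, 1)] start 1
80 [(-82.5, 1), (6.5, 0), (32.0, 1)] start 0
100 [(-109.5, 0), (29.5, 1)] start 1
120 [(31.0, 1)] start 0
```

The board hasn't moved. The images put the fingertips about 30 mm (shut) to 43 mm (open) behind the TCP, which also explains the first slip. I'll back off, go lower and push again.

```bash
python3 -m jog '[[-30,0,0,0,0,0,100],[-69,0,0,0,0,0,100],[-69,0,0,0,0,0,100],[-69,0,12,0,0,0,100],[-69,0,20,0,0,0,100],[-69,0,26,0,0,0,100],[-69,0,28,0,0,0,100],[-69,0,28,0,0,0,100]]'
python3 -m jog '[[12,0,0,0,0,0,100],[22,0,0,0,0,0,100],[29,0,0,0,0,0,100],[35,0,0,0,0,0,100],[41,0,0,0,0,0,100],[47,0,0,0,0,0,100],[53,0,0,0,0,0,100]]'
```

```text
time_s: 13.1
ee_pos: [0.4485, 0.0337, -0.0134]
eef_rot: [0.0, 0.999, -0.053, -0.001]
force: [0.8, -0.2, 0.3]
grip_width: 1.001
gripper_force: 0.0
time_s: 13.8
ee_pos: [0.5016, 0.0281, -0.0128]
eef_rot: [-0.0, 0.999, -0.053, -0.0]
force: [-1.6, -0.4, 0.3]
grip_width: 0.997
gripper_force: 1.0
```

```bash
python3 -m jog '[[5,0,0,0,0,0,100],[10,0,0,0,0,0,100],[15,0,0,0,0,0,100],[19,0,0,0,0,0,100],[22,0,0,0,0,0,100]]'
cat >> h.py <<'E'
def scany(name,xs0):
    im,C=load(name); m=wood(im)
    for x in xs0:
        ys=np.arange(-130,140,.5); P=np.c_[(np.c_[np.full_like(ys,x),ys]/1000)@J.T+O,np.full_like(ys,.046)]
        p=proj(C,P).round().astype(int); ok=(p[:,0]>=0)&(p[:,0]<512)&(p[:,1]>=0)&(p[:,1]<384)
        val=np.where(ok,m[p[:,1].clip(0,383),p[:,0].clip(0,511)],2); k=np.flatnonzero(np.diff(val))
        print('x',x,[(float(ys[i+1]),int(val[i+1])) for i in k],'start',val[0])
E
python3 - <<'E'
from h import *
im,C=shot('w8'); print('tcp',jg(observe()['ee_pos'])); scan('w8');scany('w8',(-25,-15,-5,5))
E
```

```text
time_s: 14.3
ee_pos: [0.5234, 0.0258, -0.0128]
eef_rot: [0.0, 0.999, -0.053, -0.0]
force: [-2.1, 0.6, 0.7]
grip_width: 0.999
gripper_force: 1.0
tcp [-49.  -11.5]
-90 [(-37.0, 1), (22.5, 0)] start 0
-60 [(-37.0, 1), (22.5, 0), (30.0, 1)] start 0
-40 [(-37.0, 1), (22.5, 0), (28.0, 1)] start 0
-20 [(-37.0, 1), (22.5, 0), (28.0, 1)] start 0
0 [(-37.0, 1), (22.5, 0), (28.0, 1)] start 0
20 [(-37.0, 1), (23.0, 0), (28.0, 1)] start 0
40 [(-37.0, 1), (23.0, 0), (28.0, 1)] start 0
60 [(-37.0, 1), (23.0, 0), (28.0, 1)] start 0
80 [(-37.0, 1), (23.0, 0), (27.5, 1)] start 0
100 [(-16.0, 2)] start 0
120 [(-96.5, 2)] start 0
x -25 [(-126.0, 0), (-112.0, 1), (87.5, 0), (102.5, 2)] start 2
x -15 [(-123.5, 0), (-112.0, 1), (87.5, 0), (100.0, 2)] start 2
x -5 [(-121.0, 0), (-112.0, 1), (88.0, 0), (97.5, 2)] start 2
x 5 [(-118.5, 0), (-112.0, 1), (88.0, 0), (95.0, 2)] start 2
```

The board is now squared with about a 6 mm gap, and its free end is at jig y = -112. Next I'll push it toward the end stop from the free end.

```bash
python3 -m jog '[[-20,0,0,0,0,0,100],[-20,0,-30,0,0,0,50],[-20,0,-70,0,0,0,0],[0,50,-70,0,0,0,0],[29,100,-70,0,0,0,0],[29,143,-70,0,0,0,0],[29,143,-70,0,0,0,0],[29,143,-40,0,0,0,0],[29,143,-15,0,0,0,0],[29,143,-13,0,0,0,0]]'
python3 - <<'E'
from h import *
im,C=load('w1'); print('stopper1',jg(plane(C,np.array([457,158])/1.5625,.078))); o=observe(); print(jg(o['ee_pos']),o['ee_pos'],o['grip_width'])
E
```

```text
time_s: 15.35
ee_pos: [0.5352, -0.1188, -0.0027]
eef_rot: [-0.0, 0.999, -0.053, -0.002]
force: [-1.1, -0.2, -0.8]
grip_width: 0.001
gripper_force: 0.0
stopper1 [[ 59.1 -42.9]]
[ -22.4 -154.1] [ 0.53521422 -0.1188471  -0.00269882] 0.001386752404135914
```

```bash
python3 -m jog '[[0,-12,0,0,0,0,0],[0,-22,0,0,0,0,0],[0,-28,0,0,0,0,0],[0,-34,0,0,0,0,0],[0,-40,0,0,0,0,0],[0,-46,0,0,0,0,0],[0,-52,0,0,0,0,0],[0,-58,0,0,0,0,0],[0,-62,0,0,0,0,0],[0,-64,0,0,0,0,0]]'
python3 - <<'E'
from h import *
im,C=shot('w9'); o=observe();print('tcp',jg(o['ee_pos']),o['force']); scan('w9');scany('w9',(-20,-10,0,10,40,60)); shot('c9','scene'); scany('c9',(-20,-10,0,10))
E
```

```text
time_s: 16.35
ee_pos: [0.5437, -0.0554, 0.0002]
eef_rot: [-0.0, 0.999, -0.052, -0.0]
force: [-0.6, -3.8, 2.7]
grip_width: -0.002
gripper_force: 1.4
tcp [-20.6 -90.1] [-0.07568733 -0.59204363  0.57366303]
-90 [] start 0
-60 [(-24.0, 1), (27.5, 0), (30.5, 1)] start 0
-40 [(-30.5, 1), (27.5, 0), (30.5, 1)] start 0
-20 [(-36.0, 1), (28.0, 0), (30.0, 1)] start 0
0 [(-35.0, 1), (29.0, 0), (30.0, 1)] start 0
20 [(-34.5, 1), (29.5, 0), (30.0, 1)] start 0
40 [(-34.0, 1), (-14.5, 2)] start 0
60 [(-95.0, 2)] start 0
80 [] start 2
100 [] start 2
120 [] start 2
x -20 [(-75.0, 1), (41.5, 2)] start 0
x -10 [(-78.0, 1), (39.0, 2)] start 0
x 0 [(-79.0, 1), (36.5, 2)] start 0
x 10 [(-79.5, 1), (34.0, 2)] start 0
x 40 [(-68.5, 1), (26.5, 2)] start 0
x 60 [(-68.5, 1), (21.5, 2)] start 0
x -20 [(-77.5, 1), (125.0, 0)] start 0
x -10 [(-77.5, 1), (124.0, 0)] start 0
x 0 [(-77.5, 1), (122.5, 0)] start 0
x 10 [(-77.5, 1), (124.5, 0)] start 0
```

```bash
python3 -m jog '[[0,-4,0,0,0,0,0],[0,-7,0,0,0,0,0],[0,-9,0,0,0,0,0],[0,-10,0,0,0,0,0],[0,-10,0,0,0,0,0]]'
python3 -m jog '[[0,-1,0,0,0,0,0],[0,-2,0,0,0,0,0],[0,-2,0,0,0,0,0]]'
```

```text
time_s: 16.95
ee_pos: [0.5447, -0.0456, 0.0002]
eef_rot: [-0.0, 0.999, -0.052, -0.0]
force: [-0.5, -0.0, 0.4]
grip_width: -0.004
gripper_force: 0.0
time_s: 17.25
ee_pos: [0.5449, -0.0439, 0.0002]
eef_rot: [0.0, 0.999, -0.053, -0.0]
force: [-0.3, -1.9, -0.5]
grip_width: 0.001
gripper_force: 1.1
```

```bash
python3 -m jog '[[0,-1,0,0,0,0,0],[0,-2,0,0,0,0,0],[0,-2,0,0,0,0,0]]'; python3 -m jog '[[0,-1,0,0,0,0,0],[0,-2,0,0,0,0,0],[0,-2,0,0,0,0,0]]'
```

```text
time_s: 17.55
ee_pos: [0.5452, -0.0435, 0.0004]
eef_rot: [0.002, 0.999, -0.053, 0.0]
force: [-1.3, -16.5, -1.1]
grip_width: -0.001
gripper_force: 8.2
time_s: 17.85
ee_pos: [0.5455, -0.0432, 0.0006]
eef_rot: [0.003, 0.999, -0.053, 0.0]
force: [-1.5, -32.1, 0.8]
grip_width: 0.001
gripper_force: 15.8
```

```bash
python3 -m jog '[[0,4,0,0,0,0,0],[0,20,0,0,0,0,0],[0,20,-50,0,0,0,50],[-40,0,-70,0,0,0,100],[-80,-45,-70,0,0,0,100],[-80,-90,-70,0,0,0,100],[-80,-110,-70,0,0,0,100],[-80,-110,-40,0,0,0,100],[-80,-110,0,0,0,0,100],[-80,-110,13,0,0,0,100]]'
python3 -m jog '[[0,0,0,0,0,0,100],[15,0,0,0,0,0,100],[30,0,0,0,0,0,100],[40,0,0,0,0,0,100],[46,0,0,0,0,0,100],[50,0,0,0,0,0,100],[53,0,0,0,0,0,100],[54,0,0,0,0,0,100],[55,0,0,0,0,0,100],[55,0,0,0,0,0,100]]'; python3 - <<'E'
from h import *
print(jg(observe()['ee_pos']))
E
```

```text
time_s: 18.85
ee_pos: [0.4755, 0.0776, -0.016]
eef_rot: [0.0, 0.999, -0.052, -0.002]
force: [-0.5, 0.5, -0.5]
grip_width: 1.0
gripper_force: 0.0
time_s: 19.85
ee_pos: [0.5319, 0.0722, -0.0127]
eef_rot: [0.0, 0.999, -0.053, -0.0]
force: [-0.9, -0.2, 0.3]
grip_width: 0.998
gripper_force: 0.5
[-45.7  35.5]
```

```bash
python3 -m jog '[[1,0,0,0,0,0,100],[2,0,0,0,0,0,100],[3,0,0,0,0,0,100],[3,0,0,0,0,0,100]]'; python3 -m jog '[[1,0,0,0,0,0,100],[2,0,0,0,0,0,100],[2,0,0,0,0,0,100]]'
```

```text
time_s: 20.25
ee_pos: [0.5352, 0.0719, -0.0128]
eef_rot: [-0.0, 0.999, -0.053, 0.0]
force: [-0.3, 0.3, -0.5]
grip_width: 0.999
gripper_force: 0.1
time_s: 20.55
ee_pos: [0.5356, 0.0716, -0.0129]
eef_rot: [0.0, 0.999, -0.052, -0.002]
force: [-17.6, -2.1, 11.6]
grip_width: 0.997
gripper_force: 8.4
```

```bash
python3 -m jog '[[1,0,0,0,0,0,100],[2,0,0,0,0,0,100],[2,0,0,0,0,0,100]]'; python3 -m jog '[[-4,0,0,0,0,0,100],[-25,0,0,0,0,0,100],[-45,0,-30,0,0,0,100],[-45,0,-80,0,0,0,100],[-45,0,-130,0,0,0,100],[-45,0,-180,0,0,0,100],[-45,0,-220,0,0,0,100],[-45,0,-220,0,0,0,100]]'; python3 - <<'E'
from h import *
im,C=shot('wa'); o=observe();print('tcp',jg(o['ee_pos']),o['ee_pos'][2]); scan('wa');scany('wa',(-20,-10,0,10,20,40,60))
p=proj(C,np.r_[O+J@[.02,.035],.046])[0].astype(int); print(p)
c=im[max(0,p[1]-60):p[1]+60,max(0,p[0]-80):p[0]+80]; cv2.imwrite('pics/va.png',cv2.resize(c,(800,600),interpolation=2))
E
```

```text
time_s: 20.85
ee_pos: [0.5355, 0.0716, -0.0129]
eef_rot: [0.0, 0.999, -0.052, -0.004]
force: [-39.6, -1.5, 25.3]
grip_width: 0.998
gripper_force: 19.7
time_s: 21.65
ee_pos: [0.4961, 0.0764, 0.2135]
eef_rot: [-0.001, 0.999, -0.053, 0.004]
force: [0.3, 0.1, -0.1]
grip_width: 1.002
gripper_force: 0.0
tcp [-82.5  35.8] 0.2100682402861955
-90 [] start 0
-60 [(-29.5, 1)] start 0
-40 [(-29.5, 1)] start 0
-20 [(-29.5, 1)] start 0
0 [(-29.5, 1)] start 0
20 [(-29.5, 1)] start 0
40 [(-29.5, 1)] start 0
60 [(-29.5, 1)] start 0
80 [(-29.5, 1)] start 0
100 [(-29.5, 1)] start 0
120 [(-29.5, 1)] start 0
x -20 [(-64.0, 1), (135.5, 0)] start 0
x -10 [(-64.5, 1), (136.0, 0)] start 0
x 0 [(-65.0, 1), (136.0, 0)] start 0
x 10 [(-64.0, 1), (136.5, 0)] start 0
x 20 [(-64.5, 1), (136.0, 0)] start 0
x 40 [(-64.0, 1), (136.5, 0)] start 0
x 60 [(-64.5, 1), (136.0, 0)] start 0
[255  85]
```

View pics/va.png

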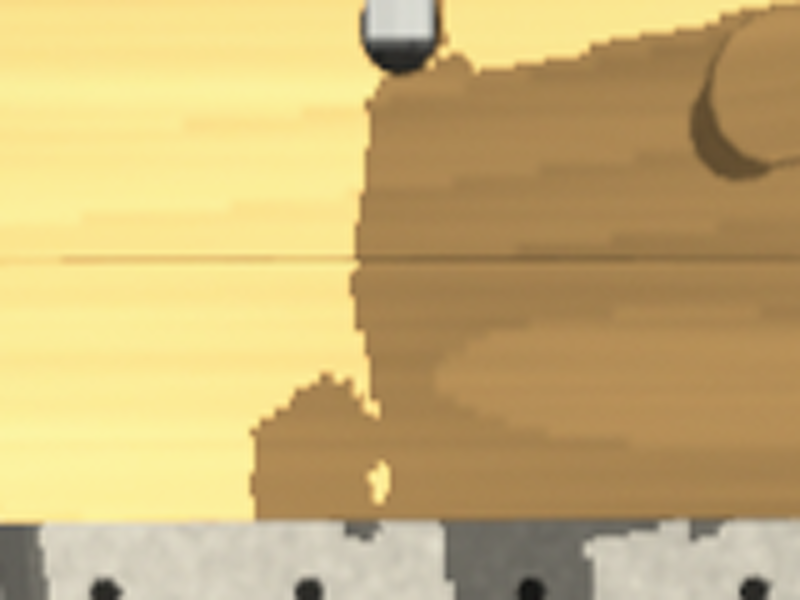

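The joint is a hairline at y≈258 along the full width, and both boards end at jig y = -64.5, so the board is home. Now the key.

```bash
python3 - <<'E'
from h import *
im,C=load('wa'); o=observe()
p=proj(C,[[.4767,.3306,.055]])[0]; print('pred px',p)
for nm in ('wa','w1'):
    im,C=load(nm); p=proj(C,[[.4767,.3306,.055]])[0]
    if not(0<p[0]<512 and 0<p[1]<384): continue
    h,s,v=cv2.split(cv2.cvtColor(im,cv2.COLOR_BGR2HSV)); m=((v>90)&(s<60)).astype(np.uint8)
    n,l,st,ce=cv2.connectedComponentsWithStats(m); i=l[int(p[1]),int(p[0])]; print(nm,st[i],ce[i],plane(C,ce[i],.055))
print(o['ee_pos'],totool(np.r_[.4767,.3306,.11]-np.array(o['ee_pos'])))
E
```

```text
pred px [ 60.70431724 206.1196581 ]
wa [ 46 193  29  26 584] [ 60.00513699 205.46061644] [[0.47766938 0.33124338 0.055     ]]
w1 [ 82 214  22  21 343] [ 92.10495627 224.10495627] [[0.47745797 0.33125892 0.055     ]]
[0.49531988 0.07630187 0.21006824] [ -45.68389337 -250.83307843  100.11812353]
```

```bash
python3 -m jog '[[-8,-45,20,0,0,0,0],[-17,-95,40,0,0,0,0],[-26,-145,60,0,0,0,0],[-35,-190,80,0,0,0,0],[-42,-230,100,0,0,0,0],[-45,-251,120,0,0,0,0],[-45,-251,140,0,0,0,0],[-45,-251,150,0,0,0,0],[-45,-251,150,0,0,0,0],[-45,-251,150,0,0,0,0]]'; python3 -m jog '[[0,0,10,0,0,0,0],[0,0,16,0,0,0,0],[0,0,20,0,0,0,0],[0,0,22,0,0,0,0],[0,0,22,0,0,0,0]]'
```

```text
time_s: 22.7
ee_pos: [0.4761, 0.33, 0.0576]
eef_rot: [-0.0, 0.999, -0.053, 0.0]
force: [0.4, 0.3, 0.1]
grip_width: 0.0
gripper_force: 0.0
time_s: 23.2
ee_pos: [0.4758, 0.3304, 0.035]
eef_rot: [0.0, 0.999, -0.053, -0.0]
force: [-0.0, -0.5, -0.1]
grip_width: -0.005
gripper_force: 0.0
```

```bash
python3 -m jog '[[0,0,3,0,0,0,0],[0,0,6,0,0,0,0],[0,0,8,0,0,0,0],[0,0,9,0,0,0,0],[0,0,9,0,0,0,0]]'; python3 -m jog '[[0,0,1,0,0,0,0],[0,0,2,0,0,0,0],[0,0,2,0,0,0,0]]'
```

```text
time_s: 23.7
ee_pos: [0.4758, 0.3304, 0.0261]
eef_rot: [0.0, 0.999, -0.053, -0.0]
force: [0.2, 0.3, -0.2]
grip_width: 0.002
gripper_force: 0.0
time_s: 24.0
ee_pos: [0.4759, 0.3306, 0.0245]
eef_rot: [-0.0, 0.999, -0.053, 0.0]
force: [-1.6, -0.0, 4.4]
grip_width: -0.0
gripper_force: 1.8
```

Contact. I'll press about 3 mm more.

```bash
python3 -m jog '[[0,0,1,0,0,0,0],[0,0,2,0,0,0,0],[0,0,2,0,0,0,0]]'; python3 -m jog '[[0,0,1,0,0,0,0],[0,0,1.5,0,0,0,0],[0,0,1.5,0,0,0,0],[0,0,1.5,0,0,0,0]]'
```

```text
time_s: 24.3
ee_pos: [0.4759, 0.3306, 0.0226]
eef_rot: [-0.0, 0.999, -0.053, 0.0]
force: [-3.4, -2.0, 8.5]
grip_width: -0.001
gripper_force: 4.0
time_s: 24.7
ee_pos: [0.476, 0.3306, 0.022]
eef_rot: [-0.0, 0.999, -0.053, 0.0]
force: [-6.3, -4.1, 15.6]
grip_width: 0.001
gripper_force: 7.7
```

```bash
python3 -m jog '[[0,0,-5,0,0,0,0],[0,0,-40,0,0,0,0],[0,0,-90,0,0,0,0],[0,0,-140,0,0,0,0],[0,0,-180,0,0,0,0],[0,0,-180,0,0,0,0],[0,0,-180,0,0,0,0]]'; python3 - <<'E'
from h import *
im,C=shot('wb'); c,_=shot('cb','scene')
scany('wb',(-20,0,20,60)); scan('wb')
a=cv2.resize(im,(400,300)); cv2.imwrite('pics/vb.png',np.vstack([cv2.resize(c[150:300,40:380],(800,353),interpolation=2),cv2.resize(im[30:210],(702,247))[:, :].copy() if 0 else cv2.copyMakeBorder(cv2.resize(im[30:210],(702,247)),0,0,0,98,0)]))
E
```

```text
time_s: 25.4
ee_pos: [0.4761, 0.3306, 0.2012]
eef_rot: [-0.0, 0.999, -0.053, 0.001]
force: [-0.1, 0.7, 0.3]
grip_width: 0.002
gripper_force: 0.0
x -20 [(-3.5, 1), (136.5, 0)] start 2
x 0 [(1.5, 1), (136.0, 0)] start 2
x 20 [(6.5, 1), (136.5, 0)] start 2
x 60 [] start 2
-90 [] start 2
-60 [] start 2
-40 [] start 2
-20 [(-86.0, 2)] start 0
0 [(-31.0, 1), (-5.5, 2)] start 0
20 [(-32.5, 1)] start 0
40 [(-32.5, 1)] start 0
60 [(-32.5, 1)] start 0
80 [(-32.5, 1)] start 0
100 [(-32.5, 1)] start 0
120 [(-32.0, 1)] start 0
```

View pics/vb.png

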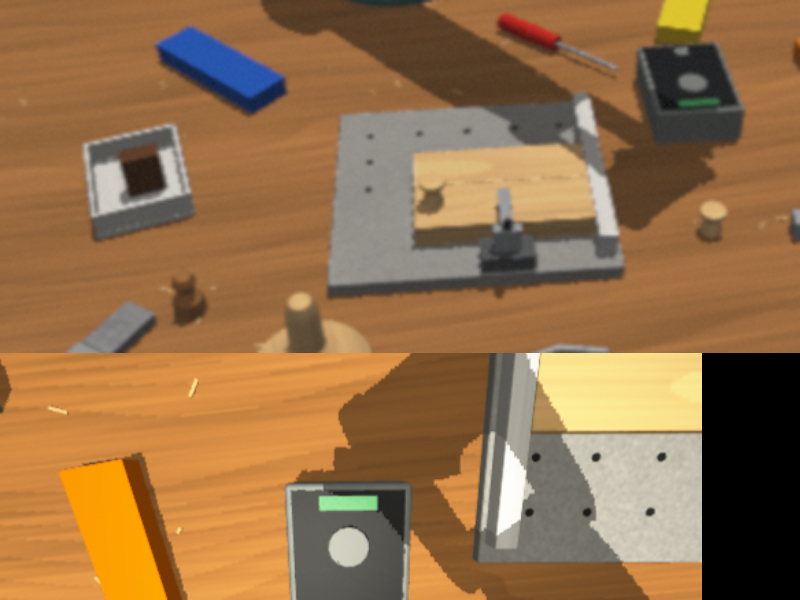

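The spacer is in the tray at (143,172), the boards are flush and against the stop, and the stoppers and knob are standing. The panel's green strip is lit. Handing in.

```bash
python3 -c "
from rig import *
print(finish_job())"
```

```text
the job is handed in; nothing more can be done
None
```

The job is handed in at about 25.5 s: spacer in the tray, loose board flush against the clamped board and end stop, round key pressed to about 15 N, with the square key and the three turned pieces untouched.

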